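# Isolate a spice sifter, stack its sieve cassettes, pin the stack and switch it back on

## Task

Switch the sifter's isolator off, then build the sieve stack on the sifter: the sieve cassettes that are there, fine (blue) lowest, then medium (yellow), then coarse (red), each over the last with the holes in line with the sifter's two sockets, and the white cover on top. Take the two stack pins from the green rack and push one down through each row of holes into the sifter, fully home with the head on the cover, and only then switch the isolator back on. Do not touch cassettes, cover or pins while the isolator is on, and leave the jar, the bowl and the can where they are.

Things in the scene. Friction and masses are not known exactly. Their poses are not given: they have to be found in the camera images.
- sifter: Sifter drive box, fixed: grey, 180 x 100 mm, 70 mm high, flat top with two pin sockets (16 mm across, 66 mm deep). Origin at the centre of its underside; x along its 180 mm length, z up.
- sifter_top (a point): Centre of the sifter's flat top, 70 mm above the table; the stack is built centred here, with its length along the sifter's length.
- socket_a (a point): Mouth of one pin socket in the sifter's top, 50 mm from the top's centre along -x of the sifter.
- socket_b (a point): Mouth of the other pin socket, 50 mm from the centre along +x of the sifter.
- fine_c (a point): Sieve cassette 130 x 54 x 22 mm (0.2 kg): a flat blue plastic frame, the finest steel mesh in its middle opening, a 17 mm hole near each end, 50 mm from the centre along its length. Point at its centre, 11 mm above its underside; x along its 130 mm length, z up; the two ends and the two faces are alike. Lies flat on the table. May be absent. It can be gripped across its 54 mm width.
- medium_c (a point): Sieve cassette 130 x 54 x 22 mm (0.2 kg): a flat yellow plastic frame, a medium steel mesh in its middle opening, a 17 mm hole near each end, 50 mm from the centre along its length. Point at its centre, 11 mm above its underside; x along its 130 mm length, z up; the two ends and the two faces are alike. Lies flat on the table. May be absent. It can be gripped across its 54 mm width.
- coarse_c (a point): Sieve cassette 130 x 54 x 22 mm (0.2 kg): a flat red plastic frame, the coarsest steel mesh in its middle opening, a 17 mm hole near each end, 50 mm from the centre along its length. Point at its centre, 11 mm above its underside; x along its 130 mm length, z up; the two ends and the two faces are alike. Lies flat on the table. May be absent. It can be gripped across its 54 mm width.
- fine: The fine cassette (as fine_c, origin at the centre of its underside).
- medium: The medium cassette (as medium_c, origin at the centre of its underside).
- coarse: The coarse cassette (as coarse_c, origin at the centre of its underside).
- cover: The cover (as cover_c, origin at the centre of its underside).
- cover_c (a point): Cover, always present: a solid white plate of the same outline as a cassette, 130 x 54 x 22 mm (0.25 kg), with the same two 17 mm holes and a thin steel panel on its upper face. Point at its centre, 11 mm above its underside; x along its length, z up. Lies flat on the table.
- rack: Pin rack, loose (0.8 kg): green block 90 x 110 mm, 50 mm high, with two 13 mm holes 45 mm deep, 52 mm apart along its y, in which the pins stand. Origin at the centre of its underside.
- pin_a_head (a point): One stack pin (0.12 kg), standing upright in the rack: steel shank 12 mm thick and 105 mm long with a tapered tip (the last 12 mm narrow to 6 mm), under a black round head 22 mm across and 40 mm high with an orange band. Point at the centre of the head, 20 mm above the head's underside; z up along the pin. Either pin fits either row of holes.
- pin_b_head (a point): The other stack pin (0.12 kg), standing upright in the rack: steel shank 12 mm thick and 105 mm long with a tapered tip (the last 12 mm narrow to 6 mm), under a black round head 22 mm across and 40 mm high with an orange band. Point at the centre of the head, 20 mm above the head's underside; z up along the pin. Either pin fits either row of holes.
- pin_a: The first pin, origin at its lower tip, 125 mm below the centre of its head.
- pin_b: The second pin, origin at its lower tip, 125 mm below the centre of its head.
- isolator_base: Isolator, fixed: grey box 90 x 70 mm, 45 mm high, with a toggle lever on top that swings along the box's x; a green patch on the +x (on) side, a red patch on the -x (off) side. Origin at the centre of its underside. The lever's hinge lies 50 mm above the table over the origin, along y.
- isolator (a joint): Isolator lever: 0 = off, leaning 0.45 rad towards -x of the box (the red patch); 0.9 = on, leaning 0.45 rad towards +x (the green patch). Its heavy knob (0.35 kg) falls over the middle (0.45) to either end and rests there; about 2 N sideways at the knob moves it. It starts on.
- isolator_tip (a point): Point in the lever's black knob (22 mm thick, 30 mm long), 70 mm from the hinge along the lever; the knob reaches 82 mm from the hinge.
- spice_jar: Bystander: jar with a green cap, 72 mm across, 130 mm high, origin at its underside.
- bowl: Bystander: steel bowl, 130 mm across, 55 mm high, origin at its underside.
- can: Bystander: food can with a paper label, 74 mm across, 100 mm high, origin at its underside.
Things that resemble listed ones, but are neither listed nor needed, are in the scene too. What is meant by the coarse is not pink, and is the larger of those in its own colour. Of the things shaped like the medium, the yellow one is meant.

How it is judged (in metres and radians):
On the way, in this order (a step that is already met when the one before it is completed fails the run):
1. the isolator is switched off (value of joint isolator below 0.1 rad), for 0.2 s.
2. with the isolator off, the cassettes present and the cover are stacked in order on the sifter and both pins are home (horizontal distance between each of fine_c, medium_c, coarse_c, cover_c and sifter_top below 0.008 m and angle between the x axis of each of fine_c, medium_c, coarse_c, cover_c and the x axis of sifter, either way round below 0.1 rad and angle between each of fine_c, medium_c, coarse_c, cover_c's own z axis and vertical below 0.06 rad and z of each of fine_c, medium_c, coarse_c, cover_c in the frame of sifter_top above 0.006 m and z of each of medium_c, coarse_c, cover_c in the frame of fine_c above 0.015 m and z of each of coarse_c, cover_c in the frame of medium_c above 0.015 m and z of cover_c in the frame of coarse_c above 0.015 m and (horizontal distance between pin_a and socket_a below 0.007 m or horizontal distance between pin_a and socket_b below 0.007 m) and z of each of pin_a, pin_b in the frame of sifter_top below -0.01 m and z of each of pin_a_head, pin_b_head in the frame of cover_c below 0.035 m and angle between each of pin_a_head, pin_b_head's own z axis and vertical below 0.09 rad and (horizontal distance between pin_b and socket_a below 0.007 m or horizontal distance between pin_b and socket_b below 0.007 m) and value of joint isolator below 0.1 rad), for 0.2 s.
3. the isolator is switched back on (value of joint isolator above 0.8 rad), for 0.2 s.
At the end, for the whole second after the job is handed in: Isolator on (over 0.8). All present cassettes and the cover flat on the sifter, within 8 mm and 0.1 rad, fine under medium under coarse under cover. Each pin upright (0.09 rad) in a socket, tip within 7 mm and over 10 mm deep, head within 4 mm of the cover. All at rest (horizontal distance between each of fine_c, medium_c, coarse_c, cover_c and sifter_top below 0.008 m and angle between the x axis of each of fine_c, medium_c, coarse_c, cover_c and the x axis of sifter, either way round below 0.1 rad and angle between each of fine_c, medium_c, coarse_c, cover_c's own z axis and vertical below 0.06 rad and z of each of fine_c, medium_c, coarse_c, cover_c in the frame of sifter_top above 0.006 m and z of each of medium_c, coarse_c, cover_c in the frame of fine_c above 0.015 m and z of each of coarse_c, cover_c in the frame of medium_c above 0.015 m and z of cover_c in the frame of coarse_c above 0.015 m and (horizontal distance between pin_a and socket_a below 0.007 m or horizontal distance between pin_a and socket_b below 0.007 m) and z of each of pin_a, pin_b in the frame of sifter_top below -0.01 m and z of each of pin_a_head, pin_b_head in the frame of cover_c below 0.035 m and angle between each of pin_a_head, pin_b_head's own z axis and vertical below 0.09 rad and (horizontal distance between pin_b and socket_a below 0.007 m or horizontal distance between pin_b and socket_b below 0.007 m) and linear speed of each of fine, medium, coarse, cover, pin_a, pin_b below 0.02 m/s and value of joint isolator above 0.8 rad); the robot touches nothing.
It fails at once if a cassette, the cover or a pin is touched by the robot while the isolator is on (value of joint isolator above 0.8 rad and (contact force between any of the fingers, the arm and fine above 0.5 N or contact force between any of the fingers, the arm and medium above 0.5 N or contact force between any of the fingers, the arm and coarse above 0.5 N or contact force between any of the fingers, the arm and cover above 0.5 N or contact force between any of the fingers, the arm and pin_a above 0.5 N or contact force between any of the fingers, the arm and pin_b above 0.5 N)).
It fails at once if the spice jar is moved more than 25 mm (distance of spice_jar from where it was at the start of the episode above 0.025 m).
It fails at once if the bowl is moved more than 25 mm (distance of bowl from where it was at the start of the episode above 0.025 m).
It fails at once if the can is moved more than 25 mm (distance of can from where it was at the start of the episode above 0.025 m).
Of fine, medium, coarse only 2 to 3 are there at a start; the rules pass over those that are not, and their reading is None.
At some moment in a run one of rack may be knocked a few centimetres aside while the robot is not near it.
It also fails if it takes over 210 s, if anything falls off the work surface, if the arm or the gripper's body presses on something with over 40 N, if the wrist force passes 120 N, or if a joint passes its speed limit or range.

## Robot

A 7-joint arm with a two-finger parallel gripper is mounted at the origin on the work surface. World frame = base frame: x ahead of the robot, y to its left, z up, the work surface at z = 0. Lengths are in m, angles in degrees, forces in N, time in s.
With the tool pointing down it reaches from about 0.425 to 0.975 m from the base axis. Payload 16.7 kg.
Tool frame: the origin (TCP) lies on the centre line of the jaws, within the pads' length; the fingertips stand 17 mm ahead of it and the grasp point (between the pads) lies 2 mm behind it; x points along the fingers, y is the direction in which the jaws open and shut, and the axes are right-handed (so a half turn about x gives the same grasp; the last joint's range is limited). The gripper opens to 85 mm and grips with 20 to 120 N. Pads are 22 mm wide; open, the fingers measure 114 mm over their backs; the gripper's body (76 mm by 85 mm) begins 54 mm behind the grasp point. The pads swing forward as they close: fully open they stand 13 mm farther back than shut.
Start: joints at [55.09, 24.414, 4.234, 92.017, -1.954, 63.644, -3.845], TCP at [0.3, -0.605, 0.248] pointing down, gripper open.
Joint ranges: [-163.25, 163.25], [-28.42, 122.38], [-70.27, 78.77], [12.13, 141.07], [-58.53, 238.53], [9.26, 117.41], [-156.51, 156.51]. Speed limits (degrees/s): [108.29, 108.29, 136.94, 136.94, 172.46, 172.46, 172.46].

## Interface

Orientations are given as a 3x3 rotation matrix whose columns are the frame's x, y, z axes.
In Python, from workcell import ctrl, effector, planner, sensors, cams gives the robot as it stands. Calls block until the motion is done:
- ctrl.move_ptp(position, orientation): joint-space move of the TCP to a pose.
- ctrl.move_straight(position, frame=None, vel=0.15, contact_N=None): straight line of the TCP; frame=None keeps the orientation; vel is the mean speed in m/s. With contact_N (N) it stops when the force on the tool has changed by that much, and returns True; else False.
- ctrl.set_joints(angles): joint-space move.
- effector.command_gripper(opening, f_grip=None): finger opening in m; f_grip is the grip in N (None keeps the last); returns when the fingers have stopped.
- ctrl.hold(seconds).
- planner.inverse_kinematics(position, orientation): joint angles nearest the present ones, or None.
- sensors.state(): the state.
- cams.camera(name): name is "side" or "top" or "wrist"; returns the picture (480x640x3 uint8, red, green, blue); there is no depth.
- cams.camera_params(name): a dict with "intrinsics" (3x3 intrinsics, pixels), "rvec" (rotation vector, rad) and "tvec" (3), from world to camera coordinates, as OpenCV has them. Camera axes: x right, y down, z forward; pixel columns grow to the right and rows downward; lengths in m; the calibration is good to about 2 mm. A picture is of the moment at which its call begins: read the wrist's pose just before it. camera_params takes no time and is no camera call; for the wrist camera it gives the pose at the moment of the call.
A pose or a line that the arm cannot do raises ctrl.Unreachable and nothing moves.
- ctrl.close_job(): hands the job in, once; it reports no verdict.
The state is a dict: "time_s": time; "joint_positions": joint angles; "joint_vel": joint speeds; "effort": joint torques, N m; "ee_pos": TCP position; "tool_rot": TCP orientation; "contact_force": force on the tool from outside, world axes, zero at the start; "torque": the same for the moment, N m; "width": finger opening in m.
Only numpy, scipy, OpenCV 4.12 (cv2) and the standard library are available. Lean on these libraries where they do the work, as an engineer would, in place of code of your own. Each camera call takes 0.05 s, during which the arm holds its last target.

## Working session

There is one attempt and no reset: what is moved stays moved. The work goes in short steps, each a Python script; the robot and the scene stay as the last script left them, time stands still between calls to the robot, and variables do not carry over. Pictures are saved under pics/ and viewed, and the job is handed in when it is done.

```bash
mkdir -p pics; ls; python3 - <<'E'
from workcell import ctrl, effector, planner, sensors, cams
import cv2
for n in ("side","top","wrist"):
    p=cams.camera_params(n); print(n,p)
    cv2.imwrite(f"pics/{n}0.png",cams.camera(n)[:,:,::-1])
print(sensors.state())
E
```

```text
pics
side {'intrinsics': array([[504.1529649 ,   0.        , 319.97468195],
       [  0.        , 504.1529649 , 245.97482647],
       [  0.        ,   0.        ,   1.        ]]), 'rvec': array([ 0.93532245, -2.40461547,  1.17185182]), 'tvec': array([0.36496751, 0.34514008, 0.83072308])}
top {'intrinsics': array([[508.06575392,   0.        , 313.46488414],
       [  0.        , 508.06575392, 239.23176726],
       [  0.        ,   0.        ,   1.        ]]), 'rvec': array([ 2.1905102 , -2.136659  ,  0.12192775]), 'tvec': array([-0.070215  ,  0.58161761,  1.45193417])}
wrist {'intrinsics': array([[337.92024004,   0.        , 320.21189637],
       [  0.        , 337.92024004, 240.3442821 ],
       [  0.        ,   0.        ,   1.        ]]), 'rvec': array([-2.4681982 ,  1.53199856,  0.21045506]), 'tvec': array([-0.67229146, -0.03388643,  0.37946322])}
{'time_s': 0.15, 'joint_positions': array([55.09055842, 24.4420618 ,  4.23191884, 92.04355305, -1.95369478,
       63.6428665 , -3.84545924]), 'joint_vel': array([ 0.0878496 , -0.12683241,  0.07685286, -0.13676638,  0.01581854,
        0.04688425, -0.08214325]), 'effort': array([ 4.44645382e-03, -9.50314879e+01,  3.76437038e+00, -4.63760412e+01,
        1.96193653e-02,  7.84530333e-03,  2.02027604e-05]), 'ee_pos': array([ 0.29938129, -0.60464555,  0.24776616]), 'tool_rot': array([[-4.95225777e-04,  4.43708680e-01, -8.96170945e-01],
       [ 8.49361031e-04, -8.96170545e-01, -4.43708951e-01],
       [-9.99999517e-01, -9.80908788e-04,  6.69378924e-05]]), 'contact_force': array([-0.26592024,  0.0846555 , -0.03384787]), 'torque': array([0.01444794, 0.01813852, 0.01584673]), 'width': 0.08572011772757805}
```

View pics/top0.png

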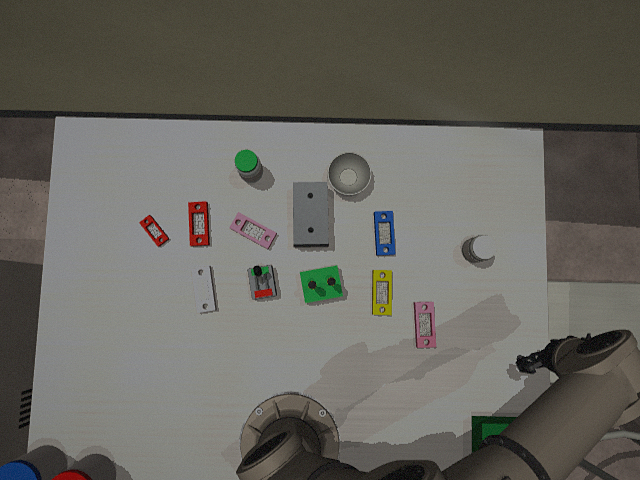

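View pics/side0.png

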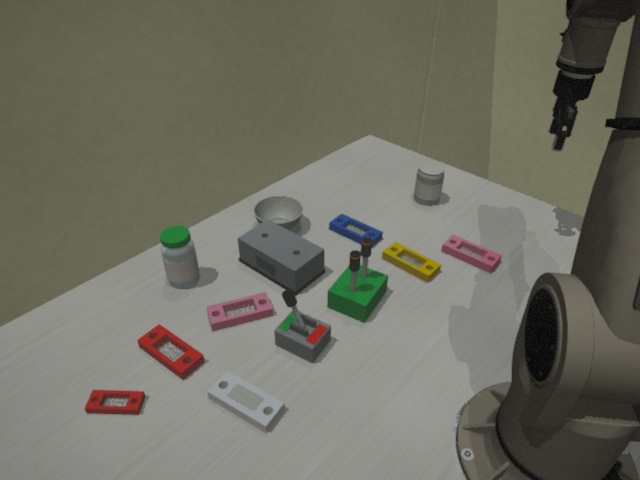

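View pics/wrist0.png

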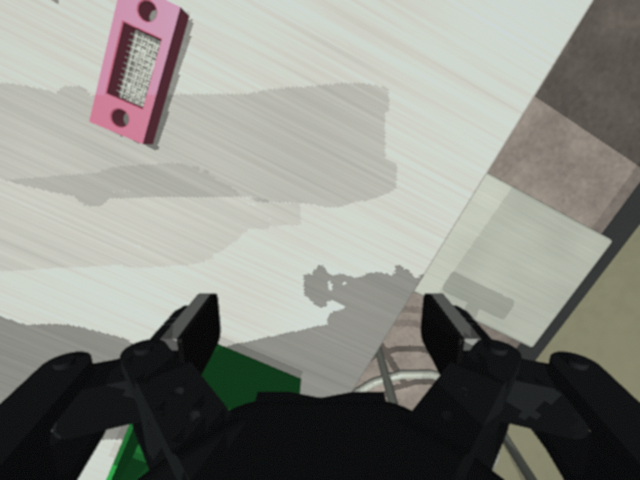

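```bash
cat > h.py <<'E'
from workcell import ctrl, effector, planner, sensors, cams
import numpy as np, cv2
def P(n):
    p=cams.camera_params(n); R=cv2.Rodrigues(np.array(p["rvec"]))[0]
    return np.array(p["intrinsics"]),R,np.array(p["tvec"]).ravel()
def back(uv,z,cam):
    K,R,t=cam if not isinstance(cam,str) else P(cam)
    uv=np.atleast_2d(uv).astype(float); d=(np.c_[uv,np.ones(len(uv))]@np.linalg.inv(K).T)@R
    c=-R.T@t; return c+d*((z-c[2])/d[:,2])[:,None]
def proj(X,cam):
    K,R,t=cam if not isinstance(cam,str) else P(cam)
    q=(np.atleast_2d(X)@R.T+t)@K.T; return q[:,:2]/q[:,2:]
def down(yaw):
    """tool x down; tool y (jaw dir) at yaw deg in world xy"""
    a=np.radians(yaw); x=np.array([0,0,-1.]); y=np.array([np.cos(a),np.sin(a),0]); return np.c_[x,y,np.cross(x,y)]
def snap(n,f):
    cam=P(n); im=cams.camera(n); cv2.imwrite("pics/"+f,im[:,:,::-1]); return im,cam
E
python3 - <<'E'
from h import *
print(back([[200,223],[154,230],[384,232],[382,292],[206,289]],.022,"top").round(3))
print("sifter",back([[310,195.5],[310.5,230]],.07,"top").round(3))
print("iso",back([[262,282]],.045,"top").round(3), "rack",back([[322,284]],.05,"top").round(3))
print("jar can bowl",back([[247,159],[349,173]],.1,"top").round(3))
K,R,t=P("wrist"); s=sensors.state(); c=-R.T@t
print("cam in tool",s["tool_rot"].T@(c-s["ee_pos"]),"axis",s["tool_rot"].T@R.T)
im=cv2.imread("pics/top0.png"); cv2.imwrite("pics/topz.png",cv2.resize(im[180:330,130:420],None,fx=2.75,fy=2.75,interpolation=cv2.INTER_CUBIC))
E
```

```text
[[ 0.624  0.28   0.022]
 [ 0.6    0.415  0.022]
 [ 0.611 -0.263  0.022]
 [ 0.435 -0.259  0.022]
 [ 0.431  0.253  0.022]]
sifter [[ 0.705 -0.043  0.07 ]
 [ 0.605 -0.047  0.07 ]]
iso [[0.455 0.089 0.045]] rack [[ 0.453 -0.083  0.05 ]]
jar can bowl [[ 0.8    0.139  0.1  ]
 [ 0.767 -0.152  0.1  ]]
cam in tool [-0.12604879 -0.00194442 -0.0686958 ] axis [[ 3.22543009e-04 -2.67290147e-01  9.63616040e-01]
 [ 9.99999939e-01 -4.54360136e-05 -3.47324633e-04]
 [ 1.36619324e-04  9.63616093e-01  2.67290116e-01]]
```

View pics/topz.png

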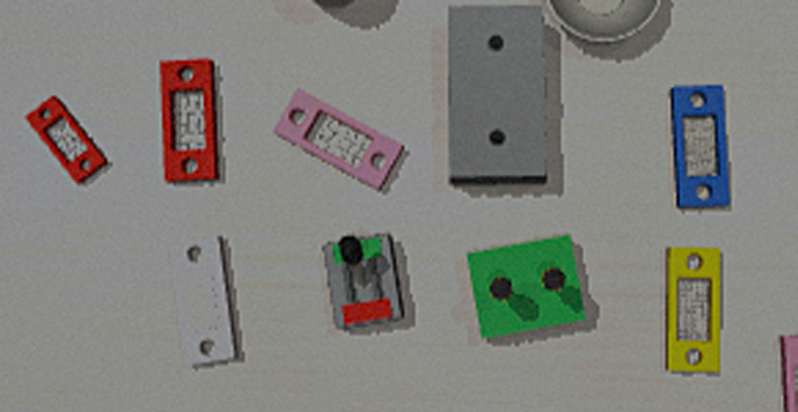

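```bash
python3 - <<'E'
from h import *
effector.command_gripper(0.0,40)
print(sensors.state()["joint_positions"].round(1))
ctrl.move_ptp([0.60,0.09,0.30],down(-90))
s=sensors.state(); print(s["joint_positions"].round(1),s["ee_pos"],s["time_s"])
snap("wrist","w1.png")
ctrl.move_ptp([0.70,0.0,0.36],down(-90))
im,c=snap("wrist","w2.png"); np.save("c2.npy",np.c_[c[1],c[2]])
s=sensors.state(); print(s["joint_positions"].round(1),s["ee_pos"],s["time_s"])
E
```

```text
[55.1 24.4  4.2 92.  -2.  63.6 -3.8]
[   4.5   17.3  -23.7   96.4    7.5   67.8 -111.1] [0.60018191 0.08908084 0.29988962] 3.6
[   8.8   24.3  -20.4   79.2    8.4   78.1 -101.7] [6.99659579e-01 3.53376509e-04 3.59531525e-01] 4.3417
```

View pics/w1.png

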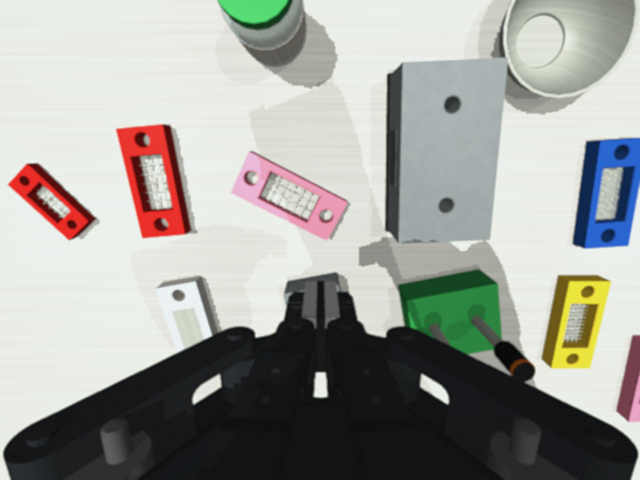

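View pics/w2.png

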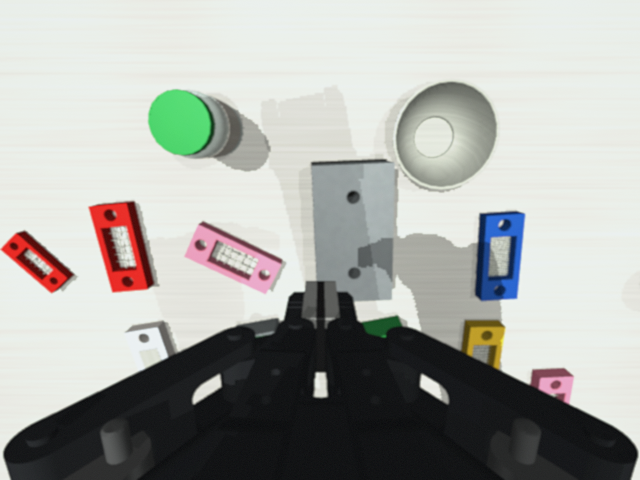

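```bash
python3 - <<'E'
from h import *
ctrl.move_ptp([0.50,0.02,0.32],down(-90))
im,c=snap("wrist","w3.png"); np.savez("c3.npz",K=c[0],R=c[1],t=c[2])
s=sensors.state(); print(s["joint_positions"].round(1),s["ee_pos"],s["time_s"])
E
```

```text
[  12.8    5.8  -24.   107.5    2.6   67.2 -102.1] [0.50066974 0.02025029 0.32042219] 5.225
```

View pics/w3.png

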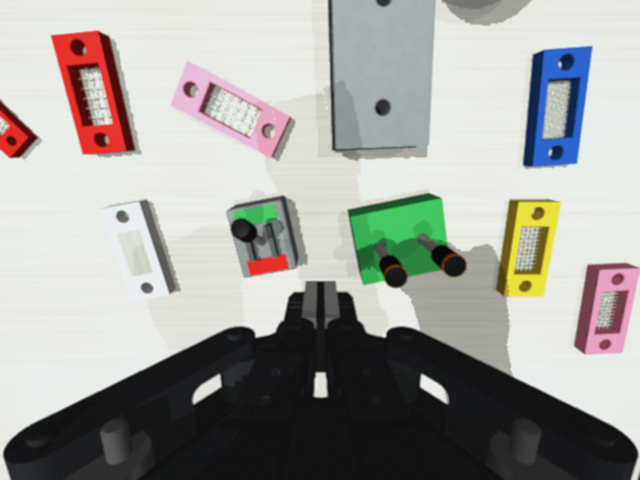

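```bash
cat >> h.py <<'E'
def blob(im,uv,r=14,f=0.6):
    u,v=map(int,uv); g=im[max(v-r,0):v+r+1,u-r:u+r+1].max(2).astype(np.uint8)
    th,m=cv2.threshold(g,0,255,cv2.THRESH_BINARY_INV+cv2.THRESH_OTSU)
    n,l,st,ce=cv2.connectedComponentsWithStats(m)
    c0=np.array([u-max(u-r,0)+0,v-max(v-r,0)]) if False else np.array([r,v-max(v-r,0)])
    i=1+np.argmin([np.linalg.norm(c-c0) + (1e3 if s[4]<20 else 0) for c,s in zip(ce[1:],st[1:])])
    return ce[i]+[u-r,max(v-r,0)],st[i][4]
def pair(im,cam,a,b,z,r=11):
    (pa,sa),(pb,sb)=blob(im,a,r),blob(im,b,r)
    X=back([pa,pb],z,cam); d=X[1]-X[0]
    return X.mean(0),np.degrees(np.arctan2(d[1],d[0])),np.linalg.norm(d),(pa.round(1),pb.round(1),sa,sb)
E
python3 - <<'E'
from h import *
q=np.load("c3.npz"); c=(q["K"],q["R"],q["t"]); im=cv2.imread("pics/w3.png")[:,:,::-1]
for n,a,b in (("red",(78,47),(101,140)),("white",(122,216),(147,288)),("blue",(566,62),(556,153)),("yellow",(538,213),(525,286))):
    print(n,*[x if not isinstance(x,np.ndarray) else x.round(4) for x in pair(im,c,a,b,.022)])
K,R,t=P("top"); it=cv2.imread("pics/top0.png")[:,:,::-1]
tz=lambda x,y:(130+x/2.75,180+y/2.75)
for n,a,b,z in (("red",tz(187,75),tz(190,166),.022),("white",tz(194,253),tz(207,347),.022),("blue",tz(697,100),tz(703,192),.022),("yellow",tz(693,261),tz(694,357),.022),("sifter",tz(497,43),tz(497,137),.07)):
    a=back([a],z,"top")[0];b=back([b],z,"top")[0]; print(n,((a+b)/2).round(4),np.degrees(np.arctan2(*(a-b)[1::-1])).round(2),np.linalg.norm(a-b))
print("knob",back([[243,230]],.113,c),"green/red patch ctr",back([[256,213],[267,265]],.045,c), "box corners",back([[228,210],[286,197],[298,264],[245,275]],.045,c).round(3))
q=np.load("c2.npy"); c2=(K*0+c[0],q[:,:3],q[:,3]); im2=cv2.imread("pics/w2.png")[:,:,::-1]
print(pair(im2,c2,(353,197),(354,273),.07))
im=cv2.imread("pics/w3.png"); cv2.imwrite("pics/w3z.png",cv2.resize(im[180:310,210:480],None,fx=2.9,fy=2.9,interpolation=cv2.INTER_CUBIC))
E
```

```text
red [0.6264 0.2919 0.022 ] -175.12427684533154 0.10007615310591281 (array([77.4, 47. ]), array([100.2, 139.4]), np.int32(191), np.int32(145))
white [0.4332 0.2673 0.022 ] -169.53613424441997 0.0998369964462464 (array([121.8, 216.2]), array([146.5, 287.4]), np.int32(124), np.int32(104))
blue [ 0.6118 -0.2608  0.022 ] -176.0194849428584 0.10017259595253601 (array([566.5,  61.4]), array([556.2, 152.2]), np.int32(181), np.int32(141))
yellow [ 0.4368 -0.2544  0.022 ] 179.79949251102204 0.10002210574658918 (array([537.7, 213. ]), array([524.7, 285.8]), np.int32(122), np.int32(106))
red [0.6219 0.2846 0.022 ] 4.74 0.09882105499232846
white [0.4306 0.2623 0.022 ] 10.69 0.10032295945798395
blue [ 0.608  -0.2647  0.022 ] 4.23 0.09951120220692618
yellow [ 0.434  -0.2595  0.022 ] 1.15 0.1010353163893995
sifter [ 0.6554 -0.046   0.07  ] 1.46 0.09914409291967291
knob [[0.48646414 0.10102639 0.113     ]] green/red patch ctr [[0.49099413 0.10007593 0.045     ]
 [0.42458105 0.08955973 0.045     ]] box corners [[0.495 0.134 0.045]
 [0.51  0.063 0.045]
 [0.426 0.051 0.045]
 [0.411 0.118 0.045]]
(array([ 0.65813365, -0.03999138,  0.07      ]), np.float64(-177.9391871639424), np.float64(0.09990758422378314), (array([352.8, 196.7]), array([353.7, 272.7]), np.int32(135), np.int32(115)))
```

View pics/w3z.png

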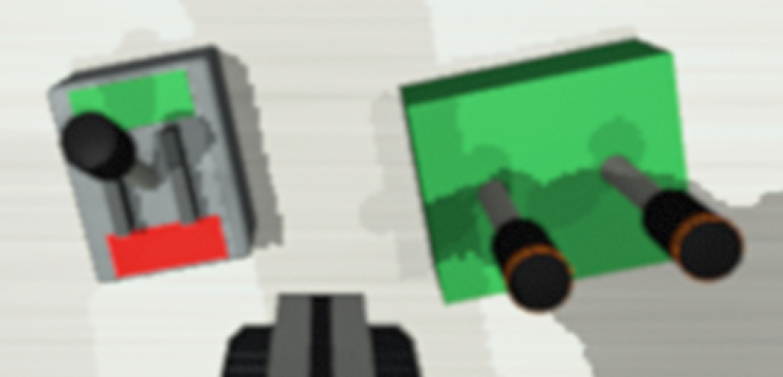

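```bash
python3 - <<'E'
from h import *
q=np.load("c3.npz"); c=(q["K"],q["R"],q["t"]); 
s=sensors.state(); T=s["tool_rot"]; p=s["ee_pos"]
for o in ([.017,0,-.011],[.017,0,.011],[0,0,-.011]): print(proj(p+T@np.array(o),c))
print("pair w3 sock",back([blob(cv2.imread("pics/w3.png")[:,:,::-1],(382,107),11)[0]],.07,c))
h=np.array([.460,.0895]); d=np.array([.988,.156])
R=down(-81)
f=lambda x,z:[*(h+d*x),z]
ctrl.move_ptp(f(.08,.22),R)
ctrl.move_straight(f(.08,.116))
print(sensors.state()["contact_force"])
print(ctrl.move_straight(f(.0,.116),vel=.08))
print(sensors.state()["contact_force"],sensors.state()["ee_pos"])
ctrl.move_straight(f(.06,.116)); ctrl.move_straight(f(.06,.25))
snap("side","s1.png"); snap("top","t1.png"); print(sensors.state()["time_s"])
E
```

```text
[[325.19288711 275.56202682]]
[[325.00565633 319.34453127]]
[[325.77770541 291.0204284 ]]
pair w3 sock [[ 0.60796084 -0.04189817  0.07      ]]
[-0.55544015  0.72471517  0.70754894]
False
[ 0.07911676  0.81956873 -1.03249156] [0.46044413 0.0896395  0.11602991]
9.5083
```

View pics/s1.png

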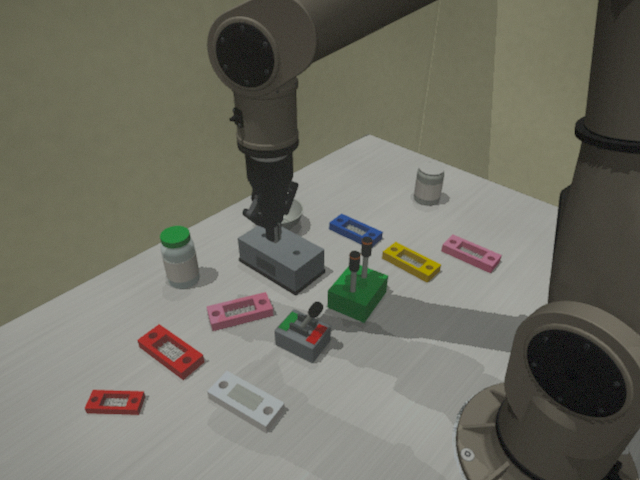

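```bash
cat >> h.py <<'E'
def measure(xy,yaw,ztop,f,dz=0.2,off=0.055,half=0.05,r=None):
    """yaw: length direction deg (near 0). View, blob holes, return centre, yaw"""
    a=np.radians(yaw); d=np.array([np.cos(a),np.sin(a)]); xy=np.array(xy)
    ctrl.move_ptp([*(xy-off*d),ztop+dz],down(yaw-90))
    ctrl.hold(.15)
    im,cam=snap("wrist",f)
    X=[[*(xy+s*half*d),ztop] for s in (1,-1)]
    g=proj(X,cam)
    (pa,sa),(pb,sb)=blob(im,g[0],14),blob(im,g[1],14)
    Y=back([pa,pb],ztop,cam); dd=Y[0]-Y[1]
    m=Y.mean(0)[:2]; w=np.degrees(np.arctan2(dd[1],dd[0]))
    print(f,"meas",m.round(4),"yaw",round(w,2),"dist",np.linalg.norm(dd).round(4),"areas",sa,sb,"px",pa.round(1),pb.round(1))
    return m,w
E
python3 - <<'E'
from h import *
effector.command_gripper(0.085,40)
measure((.658,-.041),1.8,.07,"ms.png")
measure((.612,-.261),4,.022,"mb.png")
print(sensors.state()["time_s"])
a=cv2.imread("pics/ms.png");b=cv2.imread("pics/mb.png")
cv2.imwrite("pics/mm.png",np.hstack([a[:,120:520],b[:,120:520]]))
E
```

```text
ms.png meas [ 0.658  -0.0403] yaw 2.19 dist 0.0996 areas 269 211 px [322.9 103.6] [323.2 212.7]
mb.png meas [ 0.6121 -0.2591] yaw 3.73 dist 0.1035 areas 224 151 px [323.  102.8] [322.1 215.7]
12.3167
```

View pics/mm.png

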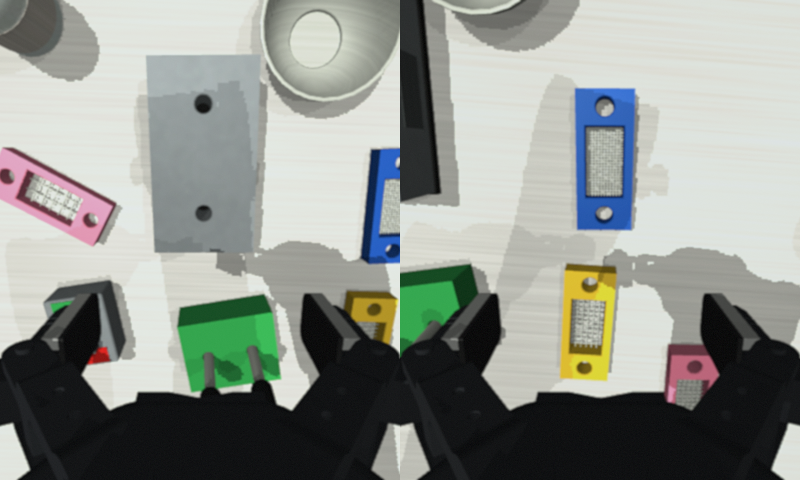

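```bash
cat >> h.py <<'E'
HUE={"blue":(100,125),"yellow":(18,34),"red":None}
def cmask(im,col):
    hsv=cv2.cvtColor(np.ascontiguousarray(im),cv2.COLOR_RGB2HSV)
    if col=="red": m=((hsv[...,0]<6)|(hsv[...,0]>174))&(hsv[...,1]>190)
    else: lo,hi=HUE[col]; m=(hsv[...,0]>lo)&(hsv[...,0]<hi)&(hsv[...,1]>120)
    return m.astype(np.uint8)*255
def outline(im,cam,col,xy,ztop):
    m=cmask(im,col); g=proj([[*xy,ztop]],cam)[0]
    cs,_=cv2.findContours(m,cv2.RETR_EXTERNAL,cv2.CHAIN_APPROX_NONE)
    cs=[c for c in cs if cv2.contourArea(c)>800]
    c=min(cs,key=lambda c:np.linalg.norm(np.array(cv2.minAreaRect(c)[0])-g))
    W=back(c[:,0,:],ztop,cam)[:,:2].astype(np.float32)
    (cx,cy),(w,h),a=cv2.minAreaRect(W)
    B=cv2.boxPoints(((cx,cy),(w,h),a)); e=B[1]-B[0]; e2=B[2]-B[1]
    if np.linalg.norm(e2)>np.linalg.norm(e): e=e2
    y=np.degrees(np.arctan2(e[1],e[0])); y=(y+90)%180-90
    return np.array([cx,cy]),y,(w,h)
def measc(xy,yaw,ztop,f,col,dz=.2,off=.055):
    a=np.radians(yaw); d=np.array([np.cos(a),np.sin(a)]); xy=np.array(xy)
    ctrl.move_ptp([*(xy-off*d),ztop+dz],down(yaw-90)); ctrl.hold(.15)
    im,cam=snap("wrist",f); r=outline(im,cam,col,xy,ztop); print(f,"outline",r); return r
E
python3 - <<'E'
from h import *
cam=P("wrist"); im=cv2.imread("pics/mb.png")[:,:,::-1]
print(outline(im,cam,"blue",(.612,-.261),.022)); print(outline(im,cam,"yellow",(.437,-.255),.022))
E
```

```text
(array([ 0.61120021, -0.26111385]), np.float32(3.939003), (0.12838870286941528, 0.05290471762418747))
(array([ 0.43992558, -0.25502086]), np.float32(0.10280609), (0.13594509661197662, 0.053432613611221313))
```

```bash
cat >> h.py <<'E'
def pick(xy,yaw,z=.016,lift=.24,F=60):
    R=down(yaw-90)
    ctrl.move_ptp([*xy,.12],R); ctrl.move_straight([*xy,z],vel=.1,contact_N=8)
    s=sensors.state(); print("at",s["ee_pos"].round(4))
    effector.command_gripper(.03,F); s=sensors.state(); print("width",s["width"],s["contact_force"].round(1))
    ctrl.move_straight([*xy,lift],vel=.15); s=sensors.state(); print("width",s["width"],s["contact_force"].round(1),s["time_s"])
E
python3 - <<'E'
from h import *
pick((.6122,-.2625),3.9)
snap("side","s2.png");snap("wrist","w4.png")
a=cv2.imread("pics/s2.png");b=cv2.imread("pics/w4.png")
cv2.imwrite("pics/mm2.png",np.hstack([a[:,150:550],b[:,120:520]]))
E
```

```text
at [ 0.6127 -0.2627  0.0167]
width 0.05294585595314112 [-2.  -0.8  7.7]
width 0.052420060336060774 [ 0.1 -0.5 -2.9] 16.0833
```

View pics/mm2.png

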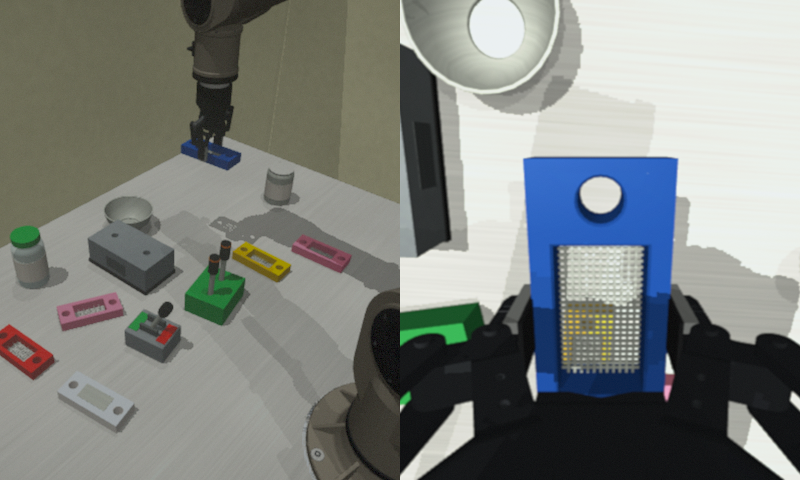

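```bash
python3 - <<'E'
from h import *
cam=P("wrist"); s=sensors.state(); p=s["ee_pos"];T=s["tool_rot"]
im=cv2.imread("pics/w4.png")[:,:,::-1]
m=cmask(im,"blue"); hol=255-m; n,l,st,ce=cv2.connectedComponentsWithStats(hol)
i=l[194,320]; print(st[i],ce[i])
for uv in ([ce[i]],[[244+1,158]],[[397,158]]): print((T.T@(back(uv,p[2]+.0053,cam)[0]-p)).round(4))
# apparent sizes
E
```

```text
[ 299  176   43   38 1299] [319.9830639  194.49807544]
[-0.0054 -0.0023 -0.0514]
[-0.0054 -0.0283 -0.0641]
[-0.0054  0.0244 -0.064 ]
```

```bash
cat >> h.py <<'E'
def place(xy,yaw,z,via=.24):
    R=down(yaw-90); p=sensors.state()["ee_pos"]
    ctrl.move_ptp([*xy,via],R)
    ctrl.move_straight([*xy,z+.015],vel=.12)
    print("contact",ctrl.move_straight([*xy,z-.003],vel=.03,contact_N=6)); s=sensors.state(); print(s["ee_pos"].round(4),s["contact_force"].round(1))
    effector.command_gripper(.075); ctrl.move_straight([*xy,z+.06],vel=.12)
E
python3 - <<'E'
from h import *
place((.6595,-.0424),2.1,.0867)
effector.command_gripper(.085)
m=measc((.658,-.041),2.1,.092,"mp1.png","blue"); print(sensors.state()["time_s"])
E
```

```text
contact True
[ 0.6594 -0.0424  0.0868] [-2.6 -0.5 10.5]
mp1.png outline (array([ 0.65813595, -0.0404232 ]), np.float32(2.1065903), (0.12893864512443542, 0.05426725000143051))
21.025
```

View pics/mp1.png

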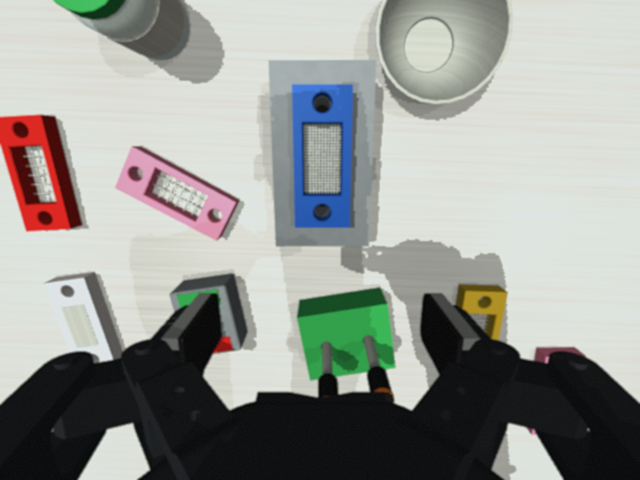

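```bash
python3 - <<'E'
from h import *
c,y,_=measc((.437,-.2555),.5,.022,"my.png","yellow")
pick(c+[.0014,-.0021],y)
print(sensors.state()["ee_pos"])
place((.6595,-.0424),2.1,.1087,via=.26)
effector.command_gripper(.085)
measc((.658,-.041),2.1,.114,"mp2.png","yellow"); print(sensors.state()["time_s"])
E
```

```text
my.png outline (array([ 0.43644434, -0.25502977]), np.float32(0.11542511), (0.1291765570640564, 0.05383353680372238))
at [ 0.4382 -0.2573  0.0165]
width 0.05324507166998216 [-2.3  0.9 11.5]
width 0.05289410983760489 [-0.6  0.7 -2. ] 26.225
[ 0.43747814 -0.25694449  0.23923931]
contact True
[ 0.6593 -0.0424  0.1087] [-2.2  0.2 10.3]
mp2.png outline (array([ 0.65722924, -0.04039545]), np.float32(2.0821304), (0.1291356235742569, 0.05442790687084198))
31.3333
```

View pics/mp2.png

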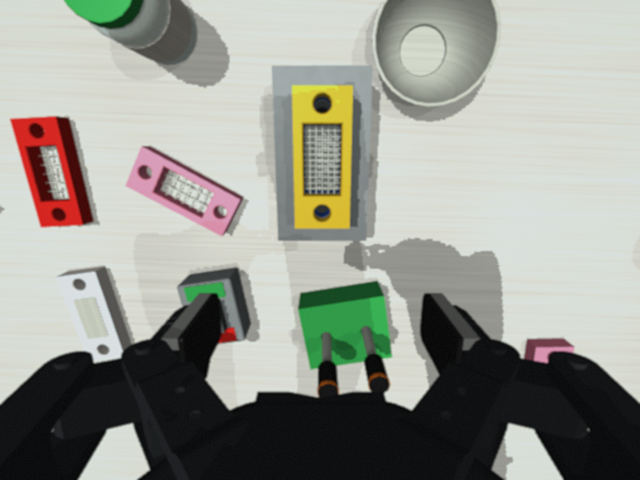

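```bash
python3 - <<'E'
from h import *
c,y,_=measc((.626,.2905),4.9,.022,"mr.png","red")
assert abs(max(_)-.13)<.004
pick(c+[.0016,-.0021],y)
place((.6598,-.0424),2.1,.1307,via=.28)
effector.command_gripper(.085)
measc((.658,-.041),2.1,.136,"mp3.png","red"); print(sensors.state()["time_s"])
E
```

```text
mr.png outline (array([0.62635064, 0.29120746]), np.float32(5.173973), (0.1273314505815506, 0.05170824006199837))
at [0.6283 0.2894 0.0167]
width 0.05294556917649865 [-0.7 -0.7  5.9]
width 0.052842405209148846 [-0.7 -0.4 -1. ] 36.6083
contact True
[ 0.6597 -0.0424  0.1308] [-3.  -0.2 10.6]
mp3.png outline (array([ 0.65735805, -0.04046416]), np.float32(2.0801544), (0.12730911374092102, 0.05232195928692818))
41.7833
```

View pics/mp3.png

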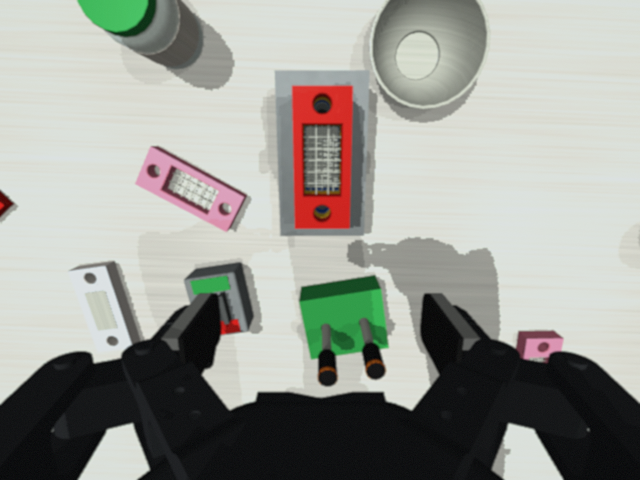

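```bash
python3 - <<'E'
from h import *
measure((.4332,.2665),10.5,.022,"mw.png")
cam=P("wrist"); np.savez("cw.npz",K=cam[0],R=cam[1],t=cam[2])
im=cv2.imread("pics/mw.png"); cv2.imwrite("pics/mwz.png",cv2.resize(im[60:260,220:420],None,fx=3,fy=3,interpolation=cv2.INTER_CUBIC))
E
```

```text
mw.png meas [0.4338 0.268 ] yaw 10.84 dist 0.1018 areas 222 227 px [320.1 102.8] [320.9 214.2]
```

View pics/mwz.png

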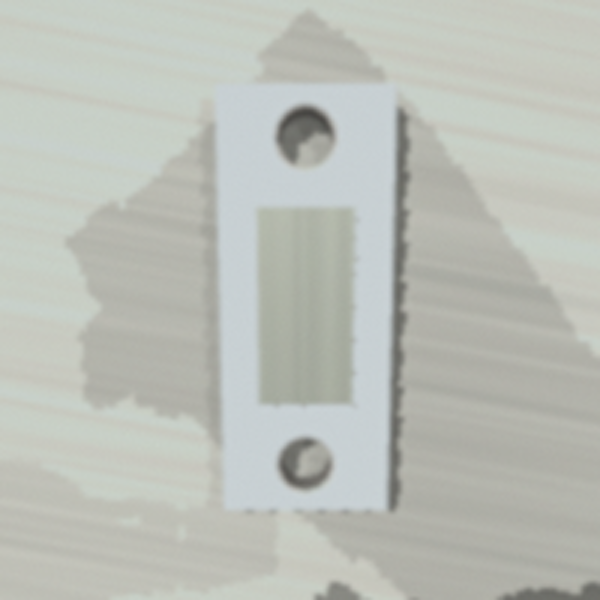

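```bash
python3 - <<'E'
from h import *
cam=P("wrist")
z=lambda x,y:(220+x/3-.33,60+y/3-.33)
H=back([z(306,136),z(305,463)],.022,cam)[:,:2]; C=back([z(216,85),z(395,85),z(388,510),z(225,510)],.022,cam)[:,:2]
print(H.mean(0),np.linalg.norm(H[0]-H[1]),np.degrees(np.arctan2(*(H[0]-H[1])[::-1])))
e=(C[0]+C[1]-C[2]-C[3])/2; print(C.mean(0),np.linalg.norm(e),np.linalg.norm(C[0]-C[1]),np.linalg.norm(C[2]-C[3]),np.degrees(np.arctan2(*e[::-1])))
E
```

```text
[0.43300533 0.26703264] 0.099811928214802 10.293782109442619
[0.43221733 0.26671363] 0.1297496708014688 0.05312019615123947 0.05394809536582852 10.61995706074379
```

```bash
python3 - <<'E'
from h import *
pick(np.array([.4328,.2669])+[.00195,-.0018],10.4)
place((.6600,-.0424),2.1,.1527,via=.28)
effector.command_gripper(.085)
measure((.658,-.041),2.1,.158,"mp4.png"); print(sensors.state()["time_s"])
E
```

```text
at [0.4351 0.2653 0.0165]
width 0.052484606222907654 [-2.3 -2.6 12.3]
width 0.05315050778860525 [ 0.8 -0.5 -2.6] 47.2333
contact True
[ 0.6599 -0.0424  0.1527] [-2.4 -0.5  9.7]
mp4.png meas [ 0.6577 -0.04  ] yaw 2.08 dist 0.0997 areas 289 232 px [321.6 103.3] [321.5 212.9]
52.3833
```

View pics/mp4.png

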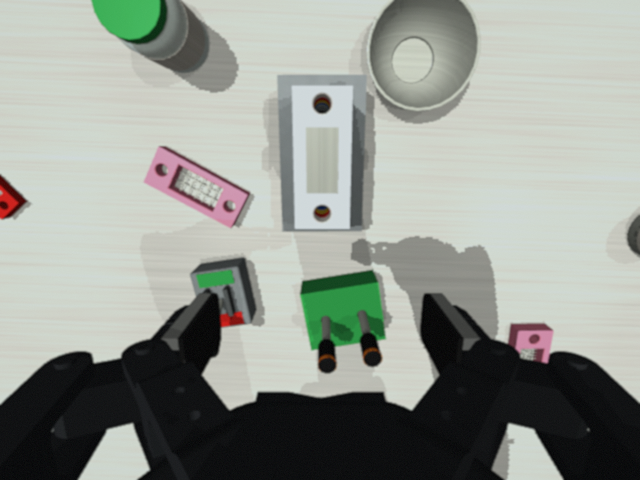

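```bash
python3 - <<'E'
from h import *
q=np.load("c3.npz"); c=(q["K"],q["R"],q["t"])
print(back([[397,275],[454,264]],.15,c))
# view both at once
ctrl.move_ptp([.45,-.155,.35],down(0)); ctrl.hold(.15)
snap("wrist","p0.png"); s=sensors.state(); print(s["joint_positions"].round(0),s["time_s"])
c=P("wrist"); np.savez("cp.npz",K=c[0],R=c[1],t=c[2])
for i,(x,y) in enumerate([(.708,-.040),(.608,-.044)]):
    ctrl.move_ptp([x,y-.069,.358],down(0)); ctrl.hold(.15)
    im,cam=snap("wrist",f"ph{i}.png"); g=proj([[x,y,.158]],cam)[0]; b,a=blob(im,g,14)
    print(g.round(1),b.round(1),a,back([b],.158,cam).round(4))
a=[cv2.imread(f"pics/{n}.png") for n in("p0","ph0","ph1")]
cv2.imwrite("pics/mm3.png",np.hstack([cv2.resize(x[:300,180:460],None,fx=.95,fy=.95) for x in a]))
cv2.imwrite("pics/p0z.png",cv2.resize(a[0][80:230,220:420],None,fx=4,fy=4,interpolation=cv2.INTER_CUBIC))
E
```

```text
[[ 0.45217375 -0.04942343  0.15      ]
 [ 0.46311423 -0.1016852   0.15      ]]
[ 66.   5. -57. 106.   4.  71.   8.] 54.3167
[320.6 146.3] [320.1 144.1] 240 [[ 0.7076 -0.0381  0.158 ]]
[319.5 147.5] [319.1 144.9] 239 [[ 0.6077 -0.0417  0.158 ]]
```

View pics/mm3.png

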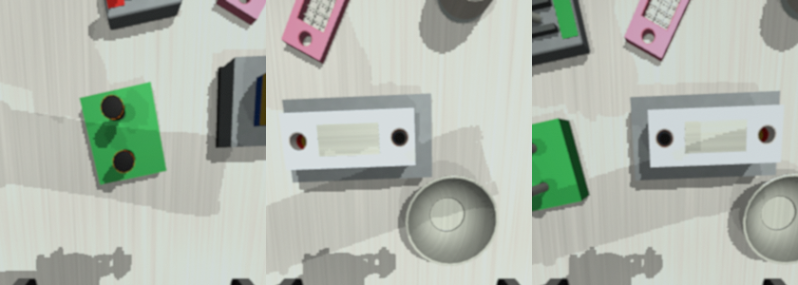

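View pics/p0z.png

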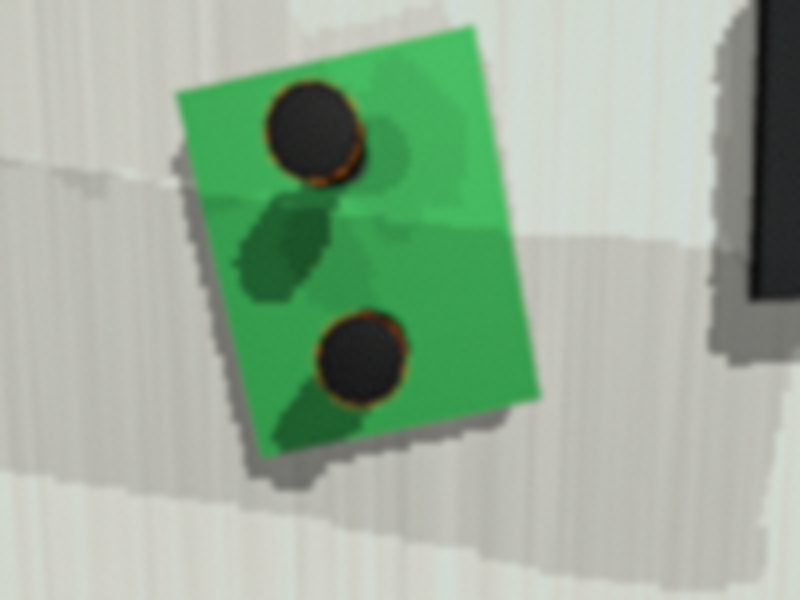

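```bash
python3 - <<'E'
from h import *
K,R,t=P("wrist"); s=sensors.state(); c=-R.T@t
print("cam in tool",s["tool_rot"].T@(c-s["ee_pos"])); print("axis",(s["tool_rot"].T@R.T).round(4)); print((c-s["ee_pos"]))
q=np.load("cp.npz"); c=(q["K"],q["R"],q["t"]); im=cv2.imread("pics/p0.png")[:,:,::-1]
print(back([[297.6,112.4],[309.9,169.1]],.15,c))
E
```

```text
cam in tool [-1.26064034e-01 -1.15259761e-04 -6.99778364e-02]
axis [[-6.000e-04 -2.675e-01  9.636e-01]
 [ 1.000e+00 -4.000e-04  5.000e-04]
 [ 2.000e-04  9.636e-01  2.675e-01]]
[-0.00016113  0.06989447  0.12611022]
[[ 0.42974947 -0.0549771   0.15      ]
 [ 0.44048281 -0.10534731  0.15      ]]
```

```bash
cat >> h.py <<'E'
def viewpins(f):
    ctrl.move_ptp([.435,-.15,.35],down(0)); ctrl.hold(.1)
    im,cam=snap("wrist",f); hsv=cv2.cvtColor(np.ascontiguousarray(im),cv2.COLOR_RGB2HSV)
    m=((hsv[...,2]<60)).astype(np.uint8)*255; m[260:]=0
    n,l,st,ce=cv2.connectedComponentsWithStats(m)
    for i in range(1,n):
        if 300<st[i][4]<900: print(f,st[i],ce[i].round(1),(back([ce[i]],.15,cam)[0]-[0,.0021,0]).round(4))
def pickpin(xy,z=.134,lift=.325):
    R=down(0); effector.command_gripper(.045,50)
    ctrl.move_ptp([*xy,.20],R); print(ctrl.move_straight([*xy,z],vel=.1,contact_N=8))
    effector.command_gripper(.01,50); s=sensors.state(); print("w",s["width"],s["ee_pos"].round(4),s["contact_force"].round(1))
    ctrl.move_straight([*xy,lift],vel=.12); s=sensors.state(); print("w",s["width"],s["ee_pos"].round(4),s["contact_force"].round(1),s["time_s"])
E
python3 - <<'E'
from h import *
viewpins("p1.png")
im=cv2.imread("pics/p1.png");cv2.imwrite("pics/p1z.png",cv2.resize(im[60:230,220:420],None,fx=3,fy=3,interpolation=cv2.INTER_CUBIC))
E
```

```text
p1.png [306  10  75  26 723] [342.4  23. ] [0.4551 0.0199 0.15  ]
p1.png [459  86  11  52 367] [463.8 111.5] [ 0.5666 -0.0506  0.15  ]
p1.png [303 108  21  23 384] [312.9 118.7] [ 0.4297 -0.057   0.15  ]
p1.png [314 165  21  21 342] [324.2 175.4] [ 0.4402 -0.1079  0.15  ]
```

View pics/p1z.png

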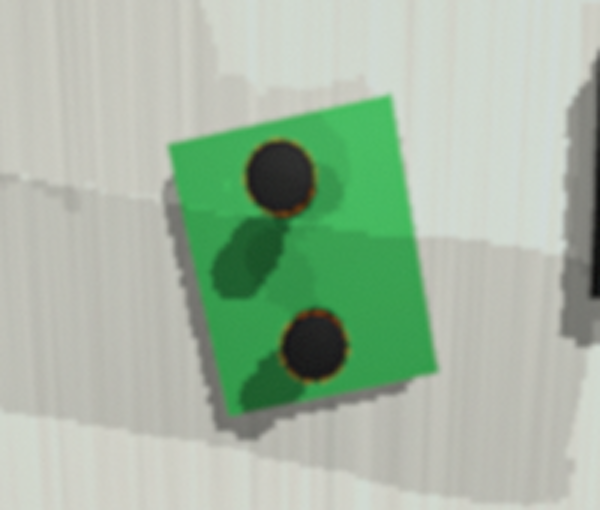

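```bash
python3 - <<'E'
from h import *
pickpin((.4297,-.057))
ctrl.move_ptp([.7076,-.0402,.335],down(0)); ctrl.hold(.2)
s=sensors.state(); print(s["ee_pos"].round(4),s["contact_force"].round(1))
snap("wrist","p2.png");snap("side","p2s.png")
a=cv2.imread("pics/p2.png");b=cv2.imread("pics/p2s.png")
cv2.imwrite("pics/mm4.png",np.hstack([a[:,120:520],b[:,150:550]]))
E
```

```text
False
w 0.02096075811117443 [ 0.4306 -0.0571  0.1346] [3.2 0.5 6. ]
w 0.020449798292053116 [ 0.4294 -0.057   0.3245] [ 0.3 -0.  -1.5] 61.2333
[ 0.707  -0.0408  0.3364] [ 0.6  0.3 -1.7]
```

View pics/mm4.png

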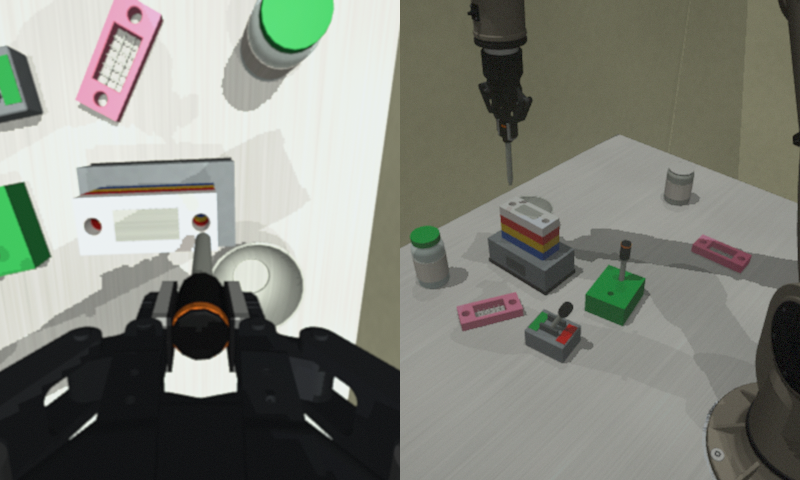

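```bash
cat >> h.py <<'E'
def insert(xy,top=.335):
    ctrl.move_straight([*xy,.305],vel=.08)
    c=ctrl.move_straight([*xy,.187],vel=.04,contact_N=10)
    s=sensors.state(); print("contact",c,s["ee_pos"].round(4),s["contact_force"].round(1),s["torque"].round(2)); return c
E
python3 - <<'E'
from h import *
print(proj([[.707,-.0387,.2074]],"wrist"))
c=insert((.7076,-.0402))
snap("side","p3s.png");a=cv2.imread("pics/p3s.png");cv2.imwrite("pics/p3z.png",cv2.resize(a[130:330,200:500],None,fx=2.5,fy=2.5))
E
```

```text
[[319.72501034 236.70704958]]
contact False [ 0.7076 -0.0402  0.1871] [ 0.  -0.7 -1.3] [ 0.01  0.07 -0.01]
```

View pics/p3z.png

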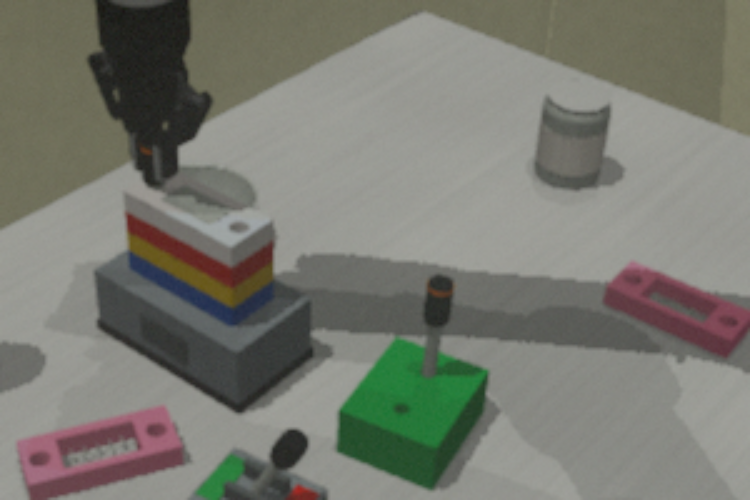

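```bash
python3 - <<'E'
from h import *
print(ctrl.move_straight([.7076,-.0402,.179],vel=.02,contact_N=8)); s=sensors.state(); print(s["ee_pos"].round(4),s["contact_force"].round(1))
effector.command_gripper(.045); ctrl.move_straight([.7076,-.0402,.26],vel=.12)
viewpins("p4.png")
E
```

```text
True
[ 0.7078 -0.0401  0.1829] [-1.3 -0.1  8. ]
p4.png [307  10  74  26 700] [343.2  23. ] [0.4552 0.0198 0.15  ]
p4.png [622  85  18  25 355] [631.7  97.8] [ 0.7151 -0.0389  0.15  ]
p4.png [460  86  11  51 328] [464.7 111.6] [ 0.5666 -0.0507  0.15  ]
p4.png [314 165  21  21 337] [324.2 175.3] [ 0.4396 -0.1077  0.15  ]
```

Home (contact at 0.183, as expected). Second pin.

```bash
python3 - <<'E'
from h import *
pickpin((.4399,-.1077))
xy=(.6077,-.0438)
ctrl.move_ptp([*xy,.335],down(0)); ctrl.hold(.2)
snap("wrist","p5.png"); s=sensors.state(); print(proj(s["ee_pos"]+[0,.0021,-.129],"wrist"),s["ee_pos"].round(4))
if not insert(xy):
    print(ctrl.move_straight([*xy,.179],vel=.02,contact_N=8)); s=sensors.state(); print(s["ee_pos"].round(4),s["contact_force"].round(1))
E
```

```text
False
w 0.02100900559728981 [ 0.4408 -0.1078  0.1346] [3.3 0.2 5.9]
w 0.02083780357641133 [ 0.4396 -0.1077  0.3245] [ 0.5 -0.1 -1.5] 72.85
[[320.09195591 236.54883465]] [ 0.6073 -0.0446  0.3355]
contact False [ 0.6077 -0.0438  0.1871] [-0.4  0.2 -1.3] [-0.06  0.15  0.05]
True
[ 0.6082 -0.0438  0.1826] [3.1 0.1 2.1]
```

View pics/p5.png

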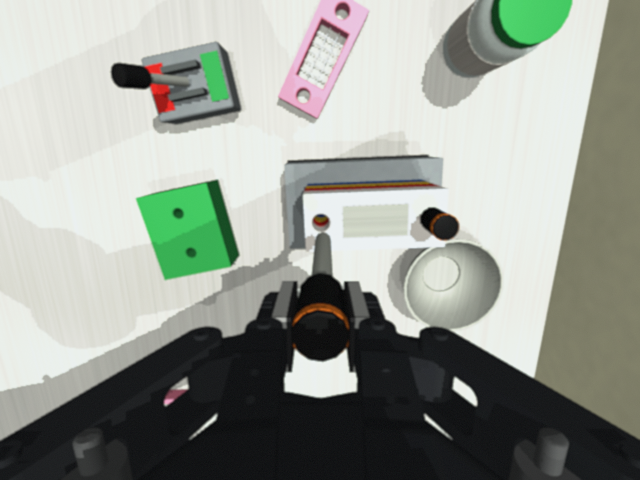

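```bash
python3 - <<'E'
from h import *
effector.command_gripper(.045); ctrl.move_straight([.6077,-.0438,.30],vel=.12)
ctrl.move_ptp([.50,.0,.34],down(0)); ctrl.hold(.2)
a,_=snap("side","q1.png");b,_=snap("wrist","q2.png")
cv2.imwrite("pics/qq.png",np.hstack([cv2.resize(a[180:330,200:350],(400,400),interpolation=cv2.INTER_CUBIC),b[:400,120:520]])[:,:,::-1]); print(sensors.state()["time_s"])
for x,y in ((.46,.0895),(.43,.085),(.40,.08)):
  for w in (-81,9): print(x,w,planner.inverse_kinematics([x,y,.118],down(w)) is not None)
E
```

```text
80.1417
0.46 -81 True
0.46 9 True
0.43 -81 True
0.43 9 True
0.4 -81 True
0.4 9 True
```

View pics/qq.png

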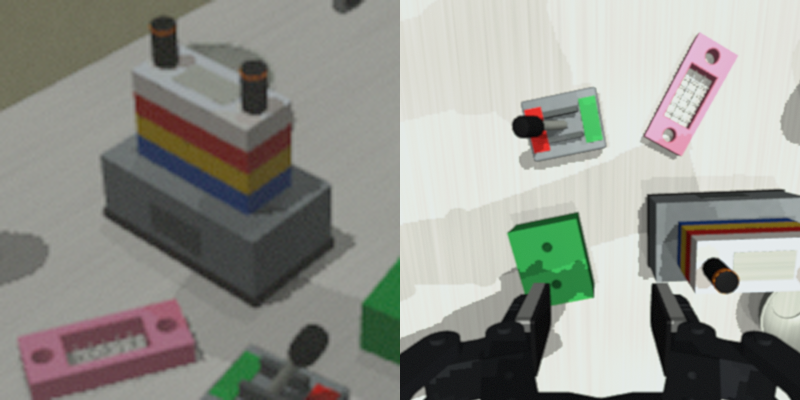

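View pics/q1.png

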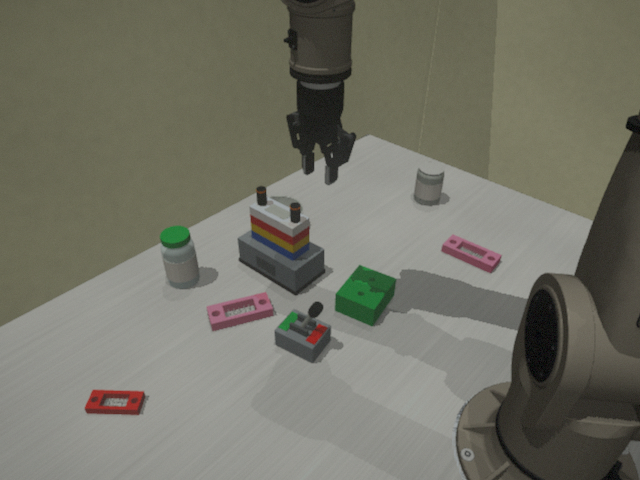

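```bash
python3 - <<'E'
from h import *
h=np.array([.460,.0895]); d=np.array([.988,.156]); R=down(9)
f=lambda x,z:[*(h+d*x),z]
effector.command_gripper(.07)
ctrl.move_ptp(f(-.03,.22),R); ctrl.move_straight(f(-.03,.117),vel=.1)
print(sensors.state()["contact_force"].round(1))
ctrl.move_straight(f(.038,.117),vel=.08); ctrl.hold(.3)
print(sensors.state()["contact_force"].round(1),sensors.state()["width"])
ctrl.move_straight(f(.036,.25)); 
ctrl.move_ptp([.45,.06,.35],R); ctrl.hold(.3)
a,_=snap("side","r1.png");b,_=snap("top","r2.png");print(sensors.state()["time_s"])
cv2.imwrite("pics/rr.png",np.hstack([cv2.resize(a[180:380,180:380],(400,400)),b[100:340,130:430][:,:300].repeat(1,0)[:, :] if False else cv2.resize(b[140:340,180:380],(400,400))])[:,:,::-1])
E
```

```text
[-0.2 -1.2  0.2]
[ 0.5 -0.8  1.1] 0.06980433689268485
85.65
```

View pics/rr.png

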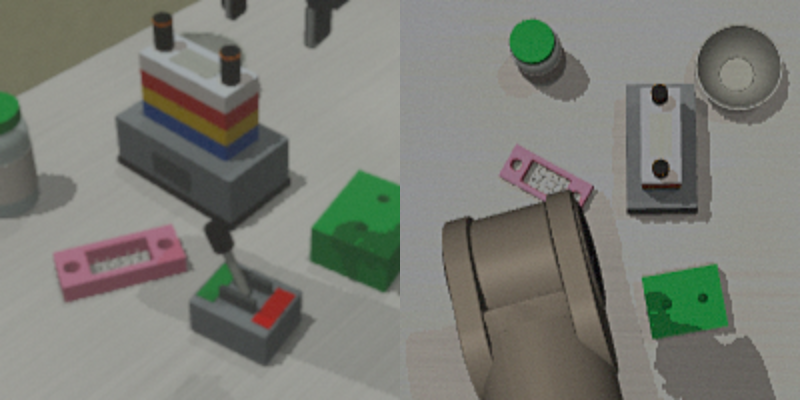

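```bash
python3 - <<'E'
from h import *
ctrl.close_job(); print(sensors.state()["time_s"])
E
```

```text
the job is handed in; nothing more can be done
the job is handed in; nothing more can be done
```

The job is done and handed in at about 86 s of the 210 s allowed. I switched the isolator off, stacked fine, medium, coarse and cover on the sifter, and put both pins in. I then switched the isolator back on. The hand-in reports no verdict.

**Last checks:**
- **Stack:** in the wrist camera, each layer as it was placed read within about 1 mm of the sifter centre and about 0.1° of its direction.
- **Pins:** both slid down freely. The arm met resistance at the height where the head should rest on the cover, within 1 mm. The last pictures show both heads on the cover.
- **Isolator:** the knob is back at its starting "on" position in the side picture, with the gripper clear of everything.
- **Bystanders:** the jar and the bowl look unmoved in the last pictures. The can was out of those crops, but in the side picture before the final switching it looked unmoved.

**Where measurements disagreed:**
- The top camera put things 3–7 mm away from where the wrist camera did. I used the wrist camera, after finding and correcting an offset of about 2 mm in its stated y position. The pins entering without contact supports that.
- The rack read about 22 mm from my first rough estimate, probably because it was knocked aside. I measured the pins again before gripping them.

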